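# Tare the kitchen scale with its thumbwheel

### The arm

A 6-joint arm with a two-finger parallel gripper is mounted at the origin on a cart in front of the work surface, level with it; the furniture and walls round the work are solid. World frame = base frame: x ahead of the robot, y to its left, z up, the work surface at z = 0. Lengths are in mm, angles in rad, forces in N, time in s.
With the tool pointing down it reaches from about 375 to 975 mm from the base axis. Payload 3.8 kg.
Tool frame: the origin (TCP) lies midway between the tips of the shut fingers; the grasp point (between the pads) lies grip_depth behind it (grip_depth is the distance from the TCP to the grasp point, in mm); z points along the fingers, y is the line along which they close (so a half turn about z gives the same grasp; the last joint's range is limited). The gripper opens to 88 mm and grips with 3 to 60 N. Pads are 18 mm wide; open, the fingers measure 123 mm over their backs; the gripper's body (75 mm by 187 mm) begins 45 mm behind the grasp point.
Start: joints at [-1.188, 0.264, 1.604, -0, 1.274, -0.037], TCP at [275.109, -616.387, 238.706] pointing down, gripper open.
Joint ranges: [-2.63, 2.63], [-0.94, 2.18], [0.31, 2.57], [-1.31, 4.45], [0, 2.66], [-2.55, 2.55]. Speed limits (rad/s): [2.57, 2.57, 3.14, 3.14, 3.14, 3.14].

### API

Orientations are given as a rotation vector (axis times angle).
In Python, from plant import get_state, capture, hand_in, grip_depth gives the robot as it stands.
- The arm moves only by the shell command python3 -m creep 'ROWS' [FORCE]. ROWS is JSON, a list of rows, each a list of 5 numbers: the shift along the world's x, y, z in units of 25 mm (1.0 is 25 mm), then the turn about the world's z in rad, then the closure, from -1 (fully open) to 1 (shut), so that 0 is half open. A call has 1 to 12 rows; each row is the pose to reach, as a shift and turn from the pose commanded when the call began; what a row does not reach only later rows make up. A row lasts 1/10 s, in which the tool goes at most 50 mm and 8.59 degrees, less where a joint would pass 70% of its speed; a pose out of reach is approached as far as the arm can. A call with a gripper value outside its range is refused whole. The fingers move at their own pace and stop on an object; FORCE is the grip in N (left out, the last holds). Time passes only in rows, so rows that repeat a pose let the fingers close. It gives the time, the measured TCP pose, the force, the opening and the grip force at its end, in the units of the state.
- get_state(): the state, without advancing time (a new reading comes with each control period).
- capture(name): name is "scene" or "top" or "wrist"; returns a dict with "img" (384x512x3 uint8, blue, green, red), "depth" (384x512 float32, mm along the optical axis (not along the pixel's ray), 0 where there is no reading), "K" (3x3 intrinsics, pixels), "origin" and "rotation" of the camera in the world. Camera axes: x right, y down, z forward; pixel columns grow to the right and rows downward; lengths in mm; the calibration is good to about 2 mm. A picture is of the moment at which its call begins.
- hand_in(): hands the job in; it is judged then, once.
The state is a dict: "clock": time; "joint_positions": joint angles; "joint_vel": joint speeds; "joint_efforts": joint torques, N m; "tcp_pos": TCP position; "tool_rot": TCP orientation; "contact_force": force on the tool from outside, world axes, zero at the start; "torque": the same for the moment, N m; "width": opening from 0.0 (shut) to 1.0 (fully open); "gripper_force": force on a finger pad.
Only numpy, scipy, OpenCV 4.12 (cv2) and the standard library are available. Lean on these libraries where they do the work, as an engineer would, in place of code of your own. Each camera call takes 0.05 s, during which the arm holds its last target. There are 200 camera calls.

### The job

Stand the small striped espresso cup upright in the middle of the kitchen scale's steel pan and let go of it, then tare the scale: with a fingertip on the little red thumbwheel recessed in its deck, roll the wheel until the dial's red zero mark lies right under the tip of the pointer, and take the hand away. Press the wheel, its deck and the pan only lightly, and leave everything else on the worktop where it stands.

Things in the scene. Friction and masses are not known exactly. Their poses are not given: they have to be found in the camera images.
- scale: Green mechanical kitchen scale, 220 (x, depth) x 160 (y) x 68 mm, fixed to the worktop. Origin: centre of its underside; its front is -x, +x points away from the robot. Front half: flat deck 42 mm high, round dial on its left (+y), red thumbwheel on its right (-y); rear half: steel pan. Pressing the scale, pan or wheel with more than 14 N damages it.
- pan_center (a point): Centre of the top of the square steel pan, 130 x 130 mm with a lip of 3 mm, 68 mm above the worktop when empty. The pan sinks straight down on its spring, 0.49 N per mm (2 mm for 100 g), at most 11 mm.
- cup_center (a point): Centre of the espresso cup's bowl, half-way up (24.5 mm above its foot). White with coloured stripes; round bowl 62 mm across at the rim, 44 mm at the foot, 49 mm high, open at the top. Axes: z up; the ear points along -y and ends 59 mm from this point; the bowl's sides are clear along x. It weighs 100 to 170 g.
- espresso_cup: The same cup; origin on its foot plane, 14 mm from the bowl's axis towards the ear (-y).
- wheel_slot (a point): Middle of the thumbwheel's slot, on the deck's surface; axes as the scale's. The wheel's rim stands about 6 mm above this point, but the wheel is out of true, so that this changes between 4.5 and 7.5 mm as it turns. It is red, knurled, 32 mm across, 10 mm wide, its axle level along y and hidden below the deck; cheeks 2 mm high flank the slot 8 mm to each side.
- tare_wheel (a joint): Angle of the thumbwheel, rad, growing as the top of its rim is pulled to the scale's -x (front), which turns the dial clockwise, 1 rad per 2 rad of wheel (32 mm of rim). It is sprung: gives 1 mm for 7.5 N of press (the dial dips with it), bottoms at 3.8 mm. The rim takes 2.5 to 3.5 N along its surface to turn; a finger pressing under 5 N may slip, 6 to 10 N is right. It stays where it is left.
- dial (a joint): Angle of the white dial face, rad, growing clockwise seen from above. At 0 its red zero mark points to the scale's +x. The wheel can take it from -0.8 to 2.8. The dial lies under a clear lens whose top is 9.5 mm above the deck.
- pointer (a joint): Angle of the black pointer about the dial's centre, rad, growing clockwise seen from above; 0 (empty pan) points to the scale's +x. It follows the load on the pan, 6 degrees for 10 g (5.24 rad for 500 g). The scale is tared when it equals joint dial.
- zero_mark (a point): Inner part of the red wedge on the dial that marks zero, 34 mm from the dial's centre. The wedge is 10 mm wide at the dial's edge and narrows inwards; thin black ticks stand every 10 g, longer ones every 50 g.
- pointer_tip (a point): Point on the pointer 34 mm from the dial's centre, 2 mm short of its end.
- dial_center (a point): Centre of the dial, 7.5 mm above the deck; dial 81 mm across within a steel bezel of 89 mm.
- honey_jar: Glass jar with a green lid, 59 x 59 x 85 mm, loose bystander; origin under its centre.
- coffee_scoop: Small steel measuring scoop, 47 x 136 x 24 mm, loose bystander; origin under its middle.
- capsule_0: Red coffee capsule, 37 mm across, 22 mm high, loose bystander; origin under its centre.
- capsule_1: Blue coffee capsule, 37 mm across, 22 mm high, loose bystander; origin under its centre.
Things that resemble listed ones, but are neither listed nor needed, are in the scene too. What is shaped like the espresso_cup but purple is not meant.

How it is judged:
By the outcome, as a careful person would: the job done as asked, in the order asked, and still so for the second after the job is handed in, with the robot touching nothing.
It also fails if it takes over 72 s, if anything falls off the work surface, if the arm or the gripper's body presses on something with over 40 N, if the wrist force passes 120 N, or if a joint passes its speed limit or range.

## Working session

There is one attempt and no reset: what is moved stays moved. The work goes in short steps, Python scripts to look and compute and a shell command to move; the robot and the scene stay as the last step left them, time stands still between calls to the robot, and variables do not carry over. Pictures are saved under pics/ and viewed, at most 10 in all, crops included, and the job is handed in when it is done.

```bash
ls; mkdir -p pics; cat > h.py <<'E'
import numpy as np, cv2
from plant import get_state, capture, hand_in, grip_depth
def px(c,u,v,z=None):
    """pixel -> world, by depth, or on plane of height z"""
    d=np.linalg.inv(c["K"])@[u,v,1.0]; R=np.array(c["rotation"]); o=np.array(c["origin"])
    r=R@d
    if z is None:
        p=c["depth"][int(v)-1:int(v)+2,int(u)-1:int(u)+2]; p=p[p>0]
        return o+r*(np.median(p) if p.size else np.nan)
    return o+r*(z-o[2])/r[2]
def proj(c,p):
    q=c["K"]@(np.array(c["rotation"]).T@(np.array(p)-c["origin"])); return q[:2]/q[2]
def save(n,c):
    import pickle; pickle.dump(c,open(n+".pkl","wb"))
def load(n):
    import pickle; return pickle.load(open(n+".pkl","rb"))
E
python3 - <<'E'
from h import *
print(get_state(),grip_depth)
a=capture("top");b=capture("scene");save("top",a);save("scene",b)
print(a["K"],a["origin"],a["rotation"],b["origin"])
cv2.imwrite("pics/top.png",cv2.resize(a["img"],(800,600)))
cv2.imwrite("pics/scene.png",cv2.resize(b["img"],(800,600)))
E
```

```text
pics
{'clock': 0.0, 'joint_positions': array([-1.18792885e+00,  2.64718048e-01,  1.60536810e+00, -2.19862139e-05,
        1.27370665e+00, -3.69082341e-02]), 'joint_vel': array([-4.31953718e-04,  6.09333433e-05, -9.95371307e-04, -1.29954015e-03,
       -1.44212686e-03, -1.31346382e-03]), 'joint_efforts': array([-2.10202808e-03, -5.02120650e+01, -3.56874096e+01,  7.24797067e-02,
        2.93355924e-02, -1.47594264e-04]), 'tcp_pos': array([ 274.82008495, -615.74053469,  237.4148546 ]), 'tool_rot': array([-3.07052978e+00, -6.54110614e-01,  6.26924164e-04]), 'contact_force': array([-0.15787793,  0.15871484, -1.08265369]), 'torque': array([0.03540732, 0.04245647, 0.07451738]), 'gripper_force': 0.0, 'width': 1.0004343843142791} 18.700000000000003
[[456.11089684   0.         258.9265509 ]
 [  0.         456.11089684 190.45110945]
 [  0.           0.           1.        ]] [ 218.13299376   39.29970866 1457.46531607] [-2.11107753  2.11684294 -0.22197007] [-613.48536349  798.45377905 1226.72009237]
```

```bash
sed -i 's/np.array(c\["rotation"\])/Rot(c)/g; 1a def Rot(c): return cv2.Rodrigues(np.array(c["rotation"],float))[0]' h.py; head -8 h.py; ls pics
```

```text
import numpy as np, cv2
def Rot(c): return cv2.Rodrigues(np.array(c["rotation"],float))[0]
from plant import get_state, capture, hand_in, grip_depth
def px(c,u,v,z=None):
    """pixel -> world, by depth, or on plane of height z"""
    d=np.linalg.inv(c["K"])@[u,v,1.0]; R=Rot(c); o=np.array(c["origin"])
    r=R@d
    if z is None:
scene.png
top.png
```

View pics/top.png

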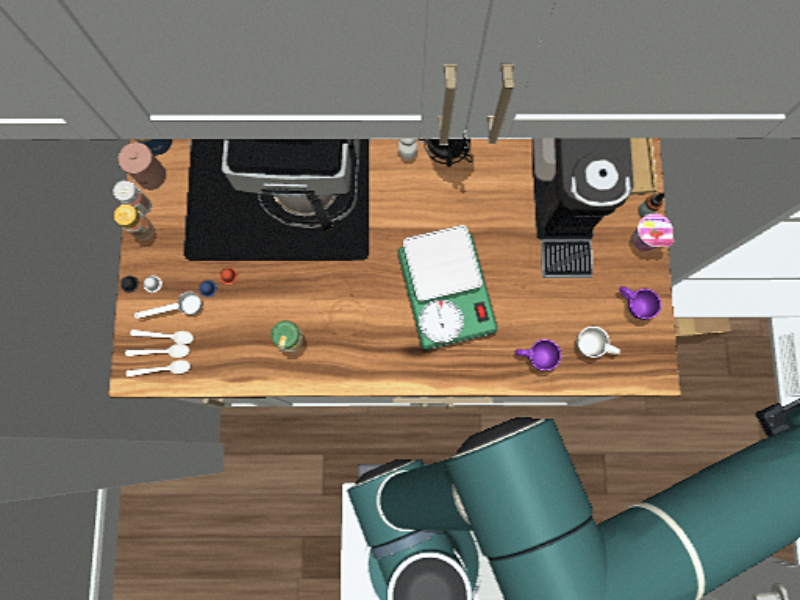

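View pics/scene.png

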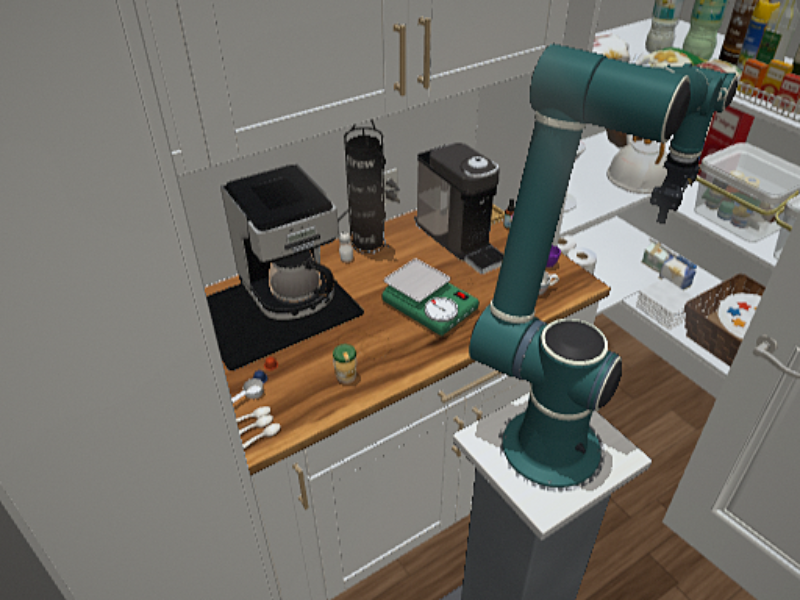

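```bash
python3 - <<'E'
from h import *
a=load("top")
c=a["img"][135:255,245:435]
cv2.imwrite("pics/crop1.png",cv2.resize(c,None,fx=4.2,fy=4.2,interpolation=cv2.INTER_CUBIC))
for n,u,v in [("cup",595,342),("purple1",543,355),("purple2",642,303),("pan",444,264),("dial",440,321),("wheel",482,312),("table",540,300)]:
    print(n,px(a,u*.64,v*.64).round(1))
E
```

```text
cup [ 427.4 -355.7    8.7]
purple1 [ 401.  -248.1    7.7]
purple2 [ 508.2 -457.1   11.6]
pan [578.  -44.7  67.6]
dial [464.8 -36.1  49.2]
wheel [ 483.7 -121.3   45.1]
table [ 517.2 -248.     1.3]
```

View pics/crop1.png

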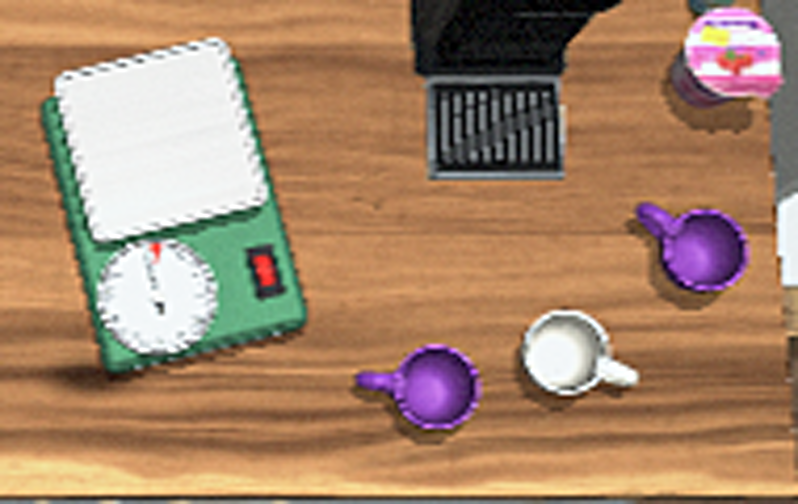

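The crop shows two purple cups at (435,388) and (703,250) and one white cup at (565,353) with its ear to (635,378). The white one fits, since the purple ones are excluded. The pan corners are (55,80), (225,40), (268,205) and (100,240), the dial centre is (158,298), the red mark (155,250) and the wheel (264,270).

```bash
python3 - <<'E'
from h import *
a=load("top")
P=lambda u,v,z: px(a,245+(u+.5)/4.2-.5,135+(v+.5)/4.2-.5,z)
c=[P(*q,71)[:2] for q in [(55,80),(225,40),(268,205),(100,240)]]
c=np.array(c);print("pan",c.mean(0).round(1),[np.linalg.norm(c[i]-c[i-1]).round(0) for i in range(4)])
f=(c[0]+c[1]-c[2]-c[3]);print("yaw",np.degrees(np.arctan2(f[1],f[0])))
g=c[0]-c[1]+c[3]-c[2];print("yaw y",np.degrees(np.arctan2(-g[0],g[1])))
print("dial",P(158,298,49.5).round(1),"mark",P(155,250,49.5).round(1),"wheel",P(264,270,47).round(1))
# scale pan by depth
for (u,v) in [(160,140)]: print(px(a,245+u/4.2,135+v/4.2))
# cup by depth points (rim) 
pts=[]
for v in range(200,240):
  for u in range(360,402):
    p=px(a,u,v)
    if 42<p[2]<56: pts.append(p)
pts=np.array(pts); 
hsv=None
cc,r=cv2.minEnclosingCircle(pts[:,:2].astype(np.float32));print("rim by depth",cc,r,pts[:,2].mean(),len(pts))
l,r_,t,b=[P(*q,49)[:2] for q in [(522,353),(609,353),(565,310),(565,397)]]
print("rim",((l+r_)/2).round(1),((t+b)/2).round(1),np.linalg.norm(l-r_),np.linalg.norm(t-b))
e=P(635,378,32);print("ear",e)
E
```

```text
pan [580.  -41.5] [np.float64(127.0), np.float64(132.0), np.float64(131.0), np.float64(128.0)]
yaw 13.934105543650082
yaw y 12.749474300237967
dial [464.3 -38.1  49.5] mark [500.9 -36.3  49.5] wheel [ 485.9 -118.    47. ]
[579.9002034  -41.3659236   68.02766892]
rim by depth (418.54559326171875, -349.47674560546875) 40.249671936035156 44.76449746339369 75
rim [ 422.2 -340. ] [ 422.  -339.6] 64.60576028600292 65.20843006524063
ear [ 405.68225452 -395.59428101   32.        ]
```

```bash
python3 -m creep '[[5.88,11.04,-3.6,0.87,-1],[5.88,11.04,-3.6,0.87,-1],[5.88,11.04,-3.6,0.87,-1],[5.88,11.04,-3.6,0.87,-1],[5.88,11.04,-3.6,0.87,-1],[5.88,11.04,-3.6,0.87,-1],[5.88,11.04,-3.6,0.87,-1],[5.88,11.04,-3.6,0.87,-1],[5.88,11.04,-3.6,0.87,-1],[5.88,11.04,-3.6,0.87,-1],[5.88,11.04,-3.6,0.87,-1],[5.88,11.04,-3.6,0.87,-1]]'
python3 - <<'E'
from h import *
s=get_state();print(s["tcp_pos"],cv2.Rodrigues(s["tool_rot"])[0][:,1],s["contact_force"])
w=capture("wrist");save("w1",w);print(w["origin"],w["rotation"]);im=w["img"].copy()
q=proj(w,[422,-340,49]);print("cup rim predicted",q, "tcp",proj(w,s["tcp_pos"]+[0,0,-80]))
cv2.imwrite("pics/w1.png",cv2.resize(im,(800,600)))
E
```

```text
clock: 1.3
tcp_pos: [421.9, -341.6, 149.1]
tool_rot: [2.512, 1.886, 0.0]
contact_force: [-0.2, 0.1, -0.4]
width: 0.996
gripper_force: 0.0
[ 421.86461286 -341.62519985  149.13317466] [ 9.60305337e-01 -2.78950140e-01  6.91938945e-04] [-0.2250064   0.10711179 -0.40145893]
[ 441.37220634 -272.89471439  295.12992376] [ 2.83177012 -0.40502358 -0.05697699]
cup rim predicted [263.13791201 192.07026189] tcp [263.634038 202.271717]
```

View pics/w1.png

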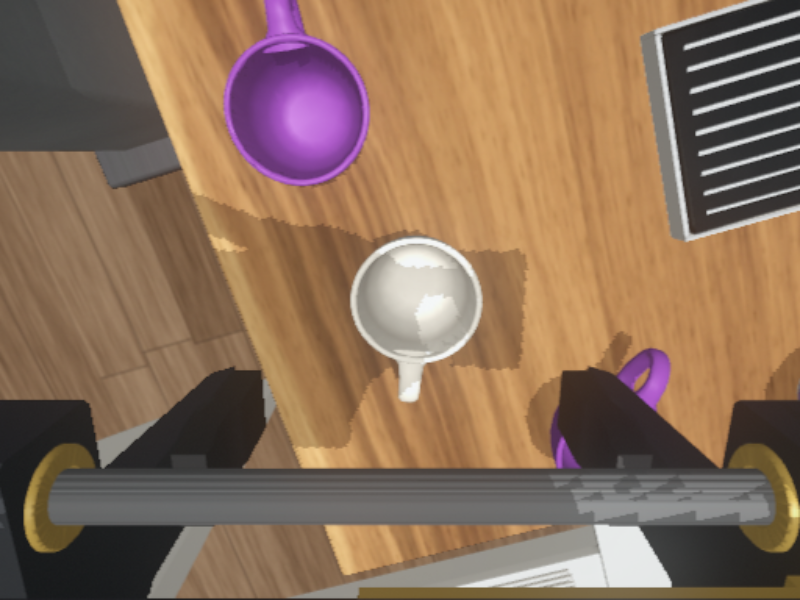

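The wrist view shows the white cup's rim centred at (416,300), within 2 mm of the prediction. Its ear points down the image to (409,398), square to the finger axis. I'll descend and grip.

```bash
python3 -m creep '[[0.06,0.05,-1.5,0,-1],[0.06,0.05,-3,0,-1],[0.06,0.05,-4.2,0,-1],[0.06,0.05,-5,0,-1],[0.06,0.05,-5.4,0,-1],[0.06,0.05,-5.4,0,-1],[0.06,0.05,-5.4,0,-1]]' 15
python3 -m creep '[[0,0,0,0,0],[0,0,0,0,0.3],[0,0,0,0,0.6],[0,0,0,0,1],[0,0,0,0,1],[0,0,0,0,1],[0,0,0,0,1],[0,0,0,0,1]]' 15
```

```text
clock: 2.05
tcp_pos: [424.2, -339.9, 14.6]
tool_rot: [2.51, 1.887, 0.0]
contact_force: [0.5, -0.2, 0.1]
width: 0.999
gripper_force: 0.0
clock: 2.85
tcp_pos: [424.2, -339.6, 14.4]
tool_rot: [2.51, 1.888, 0.001]
contact_force: [0.9, 0.7, 5.6]
width: 0.668
gripper_force: 14.7
```

```bash
python3 -m creep '[[0,0,0.4,0,1],[0,0,1,0,1],[0,0,2,0,1],[0,0,3,0,1],[0,0,4,0,1],[0,0,5,0,1],[0,0,5,0,1],[0,0,5,0,1]]' 15
python3 - <<'E'
from h import *
s=get_state();print(s["tcp_pos"],s["contact_force"],s["width"])
w=capture("wrist");save("w2",w)
cv2.imwrite("pics/w2.png",cv2.resize(w["img"],(640,480)))
E
```

```text
clock: 3.65
tcp_pos: [423.7, -339.3, 139.2]
tool_rot: [2.51, 1.888, 0.0]
contact_force: [-1.1, 0.6, -1.4]
width: 0.667
gripper_force: 14.9
[ 423.69892193 -339.2544137   139.22760659] [-1.13198445  0.62488653 -1.40569679] 0.667046303230891
```

View pics/w2.png

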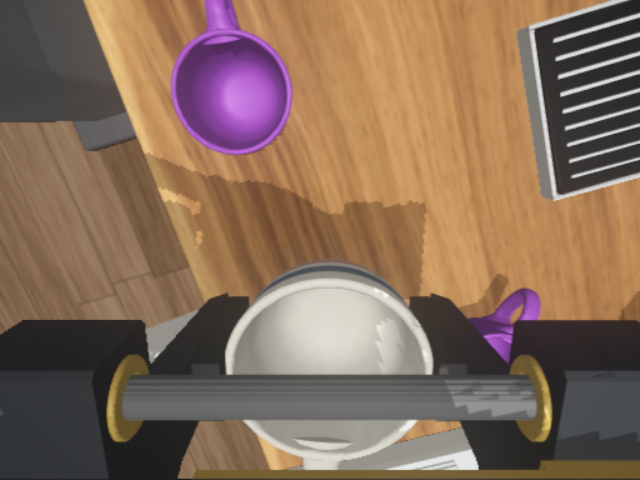

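The cup is held upright between the fingers, rim at (330,370) with a blue stripe visible just below it. I'll carry it over the pan.

```bash
python3 -m creep '[[0.3,0.6,0,0,1],[0.8,1.6,0,0,1],[1.4,2.7,0,0,1],[2,3.9,0,0,1],[2.7,5.1,0,0,1],[3.3,6.3,0,0,1],[3.9,7.5,0,0,1],[4.6,8.7,0,0,1],[5.2,9.9,0,0,1],[5.8,11,0,0,1],[6.1,11.6,0,0,1],[6.25,11.9,0,0,1]]' 15
python3 -m creep '[[0,0,-0.4,0,1],[0,0,-1,0,1],[0,0,-1.4,0,1],[0,0,-1.6,0,1],[0,0,-1.6,0,1]]' 15
python3 - <<'E'
from h import *
s=get_state();t=s["tcp_pos"];print(t,s["contact_force"])
w=capture("top");save("t2",w)
cv2.imwrite("pics/t2.png",cv2.resize(w["img"][130:240,240:340],None,fx=5,fy=5,interpolation=cv2.INTER_CUBIC))
w=capture("wrist");save("w3",w)
cv2.imwrite("pics/w3.png",cv2.resize(w["img"],(800,600)))
E
```

```text
clock: 4.9
tcp_pos: [579.2, -40.4, 137.0]
tool_rot: [-2.507, -1.889, 0.004]
contact_force: [0.6, 0.2, -0.3]
width: 0.669
gripper_force: 15.0
clock: 5.4
tcp_pos: [578.4, -42.3, 97.0]
tool_rot: [-2.51, -1.886, 0.004]
contact_force: [-0.4, 0.2, -1.1]
width: 0.676
gripper_force: 15.0
[578.40155642 -42.2832795   96.96408466] [-0.43396712  0.2172385  -1.07221256]
```

View pics/w3.png

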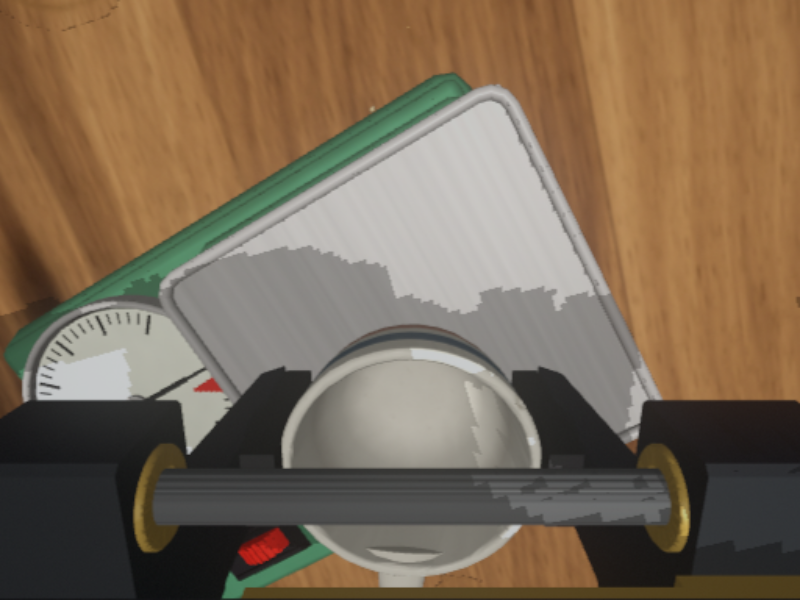

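```bash
python3 - <<'E'
from h import *
w=load("w3")
P=lambda u,v,z: px(w,u*.64,v*.64,z).round(1)
A,B,C=[P(*q,71) for q in [(163,280),(503,83),(660,402)]]
print(A,B,C,np.linalg.norm(A-B),np.linalg.norm(B-C),"centre",(A+C)/2, "yaw",np.degrees(np.arctan2((B-A)[1],(B-A)[0])))
print("wheel",P(265,545,48),px(w,265*.64,545*.64),"dial",P(135,402,49.5),"mark",P(205,385,49.5))
print("pan pt",px(w,300*.64,270*.64),px(w,450*.64,230*.64))
E
```

```text
[508.   9.  71.] [630.3  36.6  71. ] [659.1 -81.1  71. ] 125.37563559160922 121.17231531996077 centre [583.55 -36.05  71.  ] yaw 12.717165852417939
wheel [ 490.7 -115.9   48. ] [ 490.30151058 -116.37821693   47.30881951] dial [465.8 -36.2  49.5] mark [495.4 -37.2  49.5]
pan pt [552.03267166  -0.85680353  68.41551105] [603.6706421   -1.92745882  68.38646239]
```

```bash
python3 -m creep '[[0.1,0.1,-0.2,0,1],[0.1,0.1,-0.4,0,1],[0.1,0.1,-0.5,0,1],[0.1,0.1,-0.6,0,1],[0.1,0.1,-0.66,0,1],[0.1,0.1,-0.7,0,1],[0.1,0.1,-0.7,0,1],[0.1,0.1,-0.7,0,1]]' 15
python3 -m creep '[[0,0,0,0,0.2],[0,0,0,0,-0.3],[0,0,0,0,-0.6],[0,0,0,0,-1],[0,0,0,0,-1],[0,0,0,0,-1]]' 5
```

```text
clock: 6.3
tcp_pos: [582.4, -39.2, 81.3]
tool_rot: [2.511, 1.888, 0.0]
contact_force: [-0.5, -0.3, -0.4]
width: 0.669
gripper_force: 14.9
clock: 6.9
tcp_pos: [582.5, -39.2, 81.3]
tool_rot: [2.51, 1.888, 0.0]
contact_force: [-0.1, 0.1, 0.3]
width: 0.993
gripper_force: 0.0
```

```bash
python3 -m creep '[[0,0,0.4,0,-1],[0,0,1.2,0,-1],[0,0,2.2,0,-1],[0,0,3.2,0,-1],[0,0,3.2,0,-1]]'
python3 -m creep '[[-0.4,-0.3,0,-0.12,1],[-1.2,-1,0,-0.25,1],[-2,-1.7,0,-0.4,1],[-2.8,-2.4,0,-0.5,1],[-3.4,-2.9,0,-0.65,1],[-3.7,-3.1,0,-0.8,1],[-3.7,-3.1,0,-0.95,1],[-3.7,-3.1,0,-1.06,1],[-3.7,-3.1,0,-1.06,1],[-3.7,-3.1,0,-1.06,1]]' 10
python3 - <<'E'
from h import *
s=get_state();t=s["tcp_pos"];print(t,s["contact_force"],cv2.Rodrigues(s["tool_rot"])[0][:,1],s["width"])
w=capture("wrist");save("w4",w);print(w["origin"])
cv2.imwrite("pics/w4.png",cv2.resize(w["img"],(800,600)))
w=capture("top");save("t3",w)
E
```

```text
clock: 7.4
tcp_pos: [585.6, -39.5, 166.4]
tool_rot: [2.506, 1.885, 0.01]
contact_force: [1.1, 0.2, 0.4]
width: 1.0
gripper_force: 0.0
clock: 8.4
tcp_pos: [489.5, -116.5, 160.8]
tool_rot: [-3.12, -0.364, 0.001]
contact_force: [-0.1, -0.7, -0.7]
width: 0.118
gripper_force: 0.0
[ 489.53278759 -116.54837908  160.76632556] [-0.12683338 -0.67747845 -0.67570167] [ 2.30376384e-01 -9.73101529e-01 -3.68986977e-04] 0.11751390211799373
[ 559.148732   -100.40641131  306.74111148]
```

View pics/w4.png

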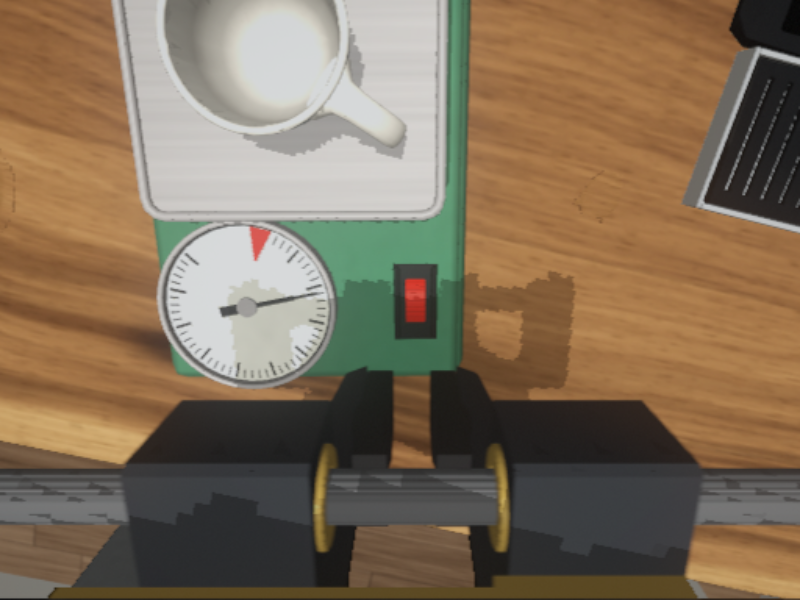

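The cup stands upright on the pan, rim centred near (253,38). The dial centre is (247,307), the red mark (260,245), the pointer end (322,292) and the wheel (415,300) with its slot spanning (395–437, 264–339).

```bash
python3 - <<'E'
from h import *
w=load("w4")
P=lambda u,v,z: px(w,u*.64,v*.64,z)
c=P(247,307,49.5);m=P(260,243,49.5);p=P(322,292,49.5)
ang=lambda v:np.degrees(np.arctan2(v[1],v[0]))
print("dial",c.round(1),"mark r",np.linalg.norm(m-c),ang(m-c),"ptr",np.linalg.norm(p-c),ang(p-c),"bezel r",np.linalg.norm(P(160,303,48)-P(335,303,48))/2)
print("wheel",P(415,300,48).round(1),"slot mid",P(416,301.5,42).round(1),px(w,415*.64,300*.64).round(1))
a,b=P(160,216,71),P(430,216,71);print("yaw y",ang(a-b)-90)
l,r=P(158,38,115),P(348,38,115);print("rim",np.linalg.norm(l-r),((l+r)/2).round(1),"pan front mid",((P(143,217,71)+P(442,217,71))/2).round(1),np.linalg.norm(P(143,217,71)-P(442,217,71)))
E
```

```text
dial [465.7 -38.   49.5] mark r 33.508259380379364 -2.404937970780321 ptr 38.64895660642547 -65.15978751403276 bezel r 43.913719540499876
wheel [ 488.1 -119.    48. ] slot mid [ 485.7 -120.2   42. ] [ 487.9 -119.1   47.4]
yaw y 13.249632730578398
rim 61.77722730011417 [580.5 -42.5 115. ] pan front mid [518.8 -56.6  71. ] 130.61031530789344
```

```bash
python3 -m creep '[[0.21,-0.05,-1,0,1],[0.21,-0.05,-2,0,1],[0.21,-0.05,-3,0,1],[0.21,-0.05,-3.7,0,1],[0.21,-0.05,-4.1,0,1],[0.21,-0.05,-4.2,0,1],[0.21,-0.05,-4.2,0,1],[0.21,-0.05,-4.2,0,1],[0.21,-0.05,-4.2,0,1],[0.21,-0.05,-4.2,0,1]]' 10
python3 -m creep '[[0,0,-0.08,0,1],[0,0,-0.16,0,1],[0,0,-0.2,0,1],[0,0,-0.2,0,1],[0,0,-0.2,0,1],[0,0,-0.2,0,1]]'
```

```text
clock: 9.5
tcp_pos: [495.8, -118.1, 57.1]
tool_rot: [3.12, 0.36, 0.002]
contact_force: [0.4, 1.0, -0.2]
width: 0.007
gripper_force: 0.0
clock: 10.1
tcp_pos: [495.1, -117.9, 51.2]
tool_rot: [3.121, 0.36, -0.0]
contact_force: [-1.1, -0.3, 0.2]
width: 0.007
gripper_force: 0.0
```

```bash
for i in 1 2 3; do :; done
python3 -m creep '[[0,0,-0.04,0,1],[0,0,-0.04,0,1],[0,0,-0.04,0,1]]' | egrep 'tcp|contact'
python3 -m creep '[[0,0,-0.04,0,1],[0,0,-0.04,0,1],[0,0,-0.04,0,1]]' | egrep 'tcp|contact'
```

```text
tcp_pos: [495.1, -117.9, 50.2]
contact_force: [-0.2, 0.4, 0.2]
tcp_pos: [495.0, -117.9, 49.1]
contact_force: [-0.8, -0.3, -0.4]
```

```bash
python3 -m creep '[[0,0,-0.02,0,1],[0,0,-0.02,0,1],[0,0,-0.02,0,1]]' | egrep 'tcp|contact'
```

```text
tcp_pos: [495.1, -117.9, 48.7]
contact_force: [-0.0, 0.2, 0.2]
```

```bash
python3 -m creep '[[0,0,-0.02,0,1],[0,0,-0.02,0,1],[0,0,-0.02,0,1]]' | egrep 'tcp|contact'
python3 -m creep '[[0,0,-0.02,0,1],[0,0,-0.02,0,1],[0,0,-0.02,0,1]]' | egrep 'tcp|contact'
```

```text
tcp_pos: [495.1, -117.9, 48.2]
contact_force: [0.8, -0.4, 0.1]
tcp_pos: [495.2, -117.9, 47.8]
contact_force: [-0.2, 0.2, 0.5]
```

```bash
python3 -m creep '[[0,0,-0.02,0,1],[0,0,-0.02,0,1],[0,0,-0.02,0,1]]' | egrep 'tcp|contact'
```

```text
tcp_pos: [495.2, -117.9, 47.4]
contact_force: [-1.0, 0.3, 1.5]
```

```bash
python3 -m creep '[[0,0,-0.02,0,1],[0,0,-0.02,0,1],[0,0,-0.02,0,1]]' | egrep 'tcp|contact'
```

```text
tcp_pos: [495.2, -117.9, 47.0]
contact_force: [-0.7, 1.0, 6.1]
```

```bash
python3 -m creep '[[0,0,-0.01,0,1],[0,0,-0.01,0,1],[0,0,-0.01,0,1]]' | egrep 'tcp|contact'
```

```text
tcp_pos: [495.3, -117.9, 46.8]
contact_force: [-1.0, 0.8, 6.6]
```

```bash
python3 -m creep '[[-0.04,-0.01,-0.005,0,1],[-0.08,-0.02,-0.005,0,1],[-0.12,-0.03,-0.005,0,1],[-0.12,-0.03,-0.005,0,1]]' | egrep 'tcp|contact'
```

```text
tcp_pos: [493.4, -118.9, 47.0]
contact_force: [3.1, 1.5, 4.3]
```

```bash
python3 -m creep '[[0,0,-0.016,0,1],[0,0,-0.016,0,1],[-0.04,-0.01,-0.018,0,1],[-0.08,-0.02,-0.02,0,1],[-0.08,-0.02,-0.02,0,1]]' | egrep 'tcp|contact'
```

```text
tcp_pos: [491.6, -119.4, 46.8]
contact_force: [2.8, 1.6, 6.8]
```

```bash
python3 -m creep '[[-0.04,-0.01,-0.006,0,1],[-0.08,-0.02,-0.012,0,1],[-0.12,-0.03,-0.018,0,1],[-0.12,-0.03,-0.018,0,1]]' | egrep 'tcp|contact'
```

```text
tcp_pos: [488.9, -120.0, 46.7]
contact_force: [2.2, 4.1, 8.9]
```

```bash
python3 -m creep '[[-0.04,-0.01,-0.004,0,1],[-0.08,-0.02,-0.008,0,1],[-0.12,-0.03,-0.012,0,1],[-0.12,-0.03,-0.012,0,1]]' | egrep 'tcp|contact'
python3 - <<'E'
from h import *
w=capture("wrist");save("w5",w)
cv2.imwrite("pics/w5.png",cv2.resize(w["img"],(800,600)))
E
```

```text
tcp_pos: [486.3, -120.7, 46.8]
contact_force: [2.9, 3.6, 10.6]
```

View pics/w5.png

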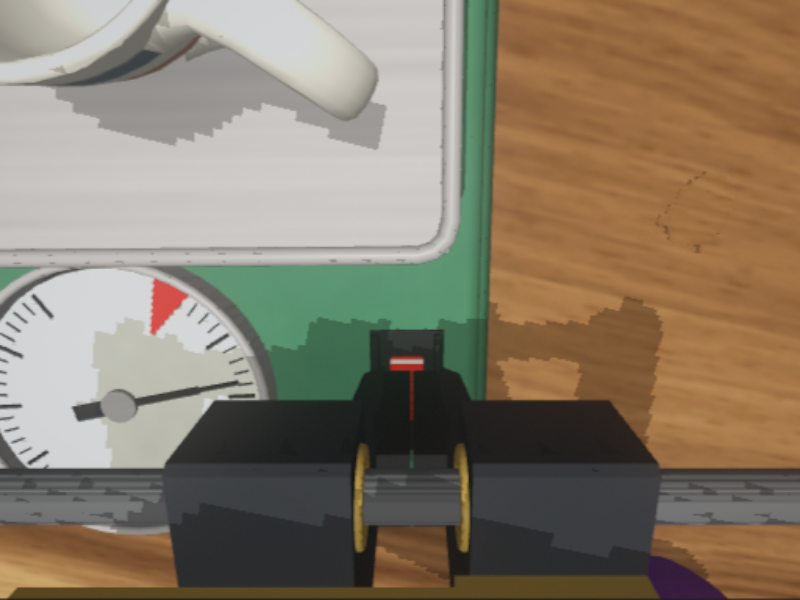

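The dial is visible while I press. The red mark has moved clockwise to (165,310) with the dial centre at (119,406), and the pointer end is at (245,381). The finger is centred on the slot.

```bash
cat >> h.py <<'E'
def ang(v): return np.degrees(np.arctan2(v[1],v[0]))
def dial(C=(465.7,-38.0)):
    w=capture("wrist"); hsv=cv2.cvtColor(w["img"],cv2.COLOR_BGR2HSV)
    red=((hsv[...,0]<8)|(hsv[...,0]>172))&(hsv[...,1]>130)&(hsv[...,2]>90)
    V,U=np.nonzero(red); p=np.array([px(w,u,v,49.5)[:2] for u,v in zip(U,V)])-C
    r=np.hypot(*p.T); k=(r>22)&(r<42)
    a=np.degrees(np.arctan2(p[k,1],p[k,0])); print("mark",a.mean().round(2),"n",k.sum(),"r",r[k].min().round(1),r[k].max().round(1)); return w
E
python3 -m creep '[[0,0,0.012,0,1],[-0.04,-0.009,0.012,0,1],[-0.08,-0.018,0.012,0,1],[-0.12,-0.027,0.012,0,1],[-0.12,-0.027,0.012,0,1]]' | egrep 'tcp|contact'
python3 -c "
from h import *
dial()"
```

```text
tcp_pos: [483.3, -121.4, 47.1]
contact_force: [2.8, 3.1, 10.5]
mark -20.09 n 417 r 25.8 40.9
```

```bash
python3 -m creep '[[0,0,0.014,0,1],[-0.04,-0.009,0.018,0,1],[-0.08,-0.018,0.022,0,1],[-0.12,-0.027,0.026,0,1],[-0.12,-0.027,0.026,0,1]]' | egrep 'tcp|contact'
```

```text
tcp_pos: [480.0, -122.2, 47.5]
contact_force: [3.0, 2.7, 8.7]
```

```bash
python3 -m creep '[[0,0,0.004,0,1],[-0.04,-0.009,0.008,0,1],[-0.06,-0.014,0.008,0,1],[-0.06,-0.014,0.008,0,1]]' | egrep 'tcp|contact'
python3 -c "
from h import *
dial()"
```

```text
tcp_pos: [478.1, -122.7, 47.5]
contact_force: [2.1, 1.3, 9.4]
mark -28.92 n 422 r 25.7 40.9
```

```bash
python3 -m creep '[[0,0,0.12,0,1],[0,0,0.24,0,1],[0.2,0.05,0.24,0,1],[0.4,0.1,0.24,0,1],[0.6,0.15,0.24,0,1],[0.68,0.17,0.24,0,1],[0.68,0.17,0.24,0,1],[0.68,0.17,0.16,0,1],[0.68,0.17,0.1,0,1],[0.68,0.17,0.08,0,1],[0.68,0.17,0.08,0,1]]' | egrep 'tcp|contact'
python3 -m creep '[[0,0,-0.03,0,1],[0,0,-0.03,0,1],[0,0,-0.03,0,1]]' | egrep 'tcp|contact'
python3 -c "
from h import *
dial()"
```

```text
tcp_pos: [493.6, -118.1, 48.5]
contact_force: [-1.0, 1.5, 3.6]
tcp_pos: [493.6, -118.1, 48.1]
contact_force: [-3.1, 0.9, 7.4]
mark -29.12 n 376 r 25.4 40.8
```

```bash
python3 -m creep '[[-0.06,-0.014,0,0,1],[-0.12,-0.028,0.005,0,1],[-0.16,-0.037,0.008,0,1],[-0.16,-0.037,0.008,0,1]]' | egrep 'tcp|contact'
```

```text
tcp_pos: [490.9, -119.3, 48.5]
contact_force: [3.1, 1.1, 5.4]
```

```bash
python3 -m creep '[[-0.04,-0.01,0.003,0,1],[-0.08,-0.018,0.006,0,1],[-0.12,-0.027,0.01,0,1],[-0.12,-0.027,0.01,0,1]]' | egrep 'tcp|contact'
python3 -c "
from h import *
dial()"
```

```text
tcp_pos: [487.6, -120.1, 48.6]
contact_force: [2.9, 0.4, 5.3]
mark -35.93 n 386 r 25.3 40.8
```

```bash
python3 -m creep '[[0,0,-0.012,0,1],[-0.04,-0.01,-0.01,0,1],[-0.08,-0.018,-0.009,0,1],[-0.12,-0.027,-0.008,0,1],[-0.12,-0.027,-0.008,0,1]]' | egrep 'tcp|contact'
```

```text
tcp_pos: [484.8, -120.8, 48.6]
contact_force: [2.4, 0.2, 6.3]
```

```bash
python3 -m creep '[[-0.04,-0.01,0,0,1],[-0.08,-0.018,0,0,1],[-0.12,-0.027,0,0,1],[-0.12,-0.027,0,0,1]]' | egrep 'tcp|contact'
python3 -c "
from h import *
dial()"
```

```text
tcp_pos: [481.8, -121.5, 48.7]
contact_force: [2.7, 0.7, 7.7]
mark -45.58 n 393 r 25.3 40.7
```

```bash
python3 -m creep '[[-0.04,-0.01,0,0,1],[-0.08,-0.018,0,0,1],[-0.12,-0.027,0,0,1],[-0.12,-0.027,0,0,1]]' | egrep 'tcp|contact'
python3 -c "
from h import *
dial()"
```

```text
tcp_pos: [478.8, -122.3, 48.7]
contact_force: [2.1, 1.0, 7.8]
mark -50.48 n 400 r 25.3 40.8
```

```bash
python3 -m creep '[[0,0,0.12,0,1],[0,0,0.24,0,1],[0.2,0.05,0.24,0,1],[0.4,0.1,0.24,0,1],[0.58,0.15,0.24,0,1],[0.58,0.15,0.24,0,1],[0.58,0.15,0.16,0,1],[0.58,0.15,0.1,0,1],[0.58,0.15,0.06,0,1],[0.58,0.15,0.06,0,1]]' | egrep 'tcp|contact'
python3 -m creep '[[0,0,-0.03,0,1],[0,0,-0.03,0,1],[0,0,-0.03,0,1]]' | egrep 'tcp|contact'
python3 - <<'E'
from h import *
dial()
w=load("w4");g=w["img"].max(2)
for rmin,rmax in [(8,36),(15,36)]:
  best=[]
  for a in np.radians(np.arange(-85,-45,.25)):
    vals=[]
    for r in np.arange(rmin,rmax,.5):
      u,v=proj(w,[465.7+r*np.cos(a),-38+r*np.sin(a),49.5]); vals.append(cv2.getRectSubPix(g,(1,1),(float(u),float(v)))[0,0])
    best.append(np.mean(vals))
  b=255-np.array(best);A=np.arange(-85,-45,.25);k=b>b.max()*.0+np.median(b)+(b.max()-np.median(b))*.5
  print("ptr",A[b.argmax()],(A[k]*b[k]).sum()/b[k].sum(),A[k].min(),A[k].max())
E
```

```text
tcp_pos: [491.9, -117.9, 49.4]
contact_force: [-1.4, 0.0, 3.2]
tcp_pos: [491.9, -117.9, 48.9]
contact_force: [-3.3, 1.2, 6.3]
mark -50.7 n 369 r 25.2 40.7
ptr -64.5 -64.62533244062564 -67.0 -62.25
ptr -64.75 -64.64147710626544 -66.5 -62.75
```

```bash
python3 -m creep '[[0,0,-0.008,0,1],[-0.04,-0.01,-0.008,0,1],[-0.1,-0.024,-0.008,0,1],[-0.16,-0.038,-0.008,0,1],[-0.2,-0.047,-0.008,0,1],[-0.2,-0.047,-0.008,0,1]]' | egrep 'tcp|contact'
python3 -c "
from h import *
dial()"
```

```text
tcp_pos: [488.1, -119.4, 49.0]
contact_force: [1.9, 0.9, 5.9]
mark -55.49 n 377 r 25.1 40.7
```

```bash
python3 -m creep '[[0,0,-0.008,0,1],[-0.04,-0.01,-0.008,0,1],[-0.08,-0.018,-0.008,0,1],[-0.13,-0.031,-0.008,0,1],[-0.13,-0.031,-0.008,0,1]]' | egrep 'tcp|contact'
python3 - <<'E'
from h import *
w=dial();save("w6",w)
print(proj(w,[465.7,-38,49.5]))
im=w["img"];cv2.imwrite("pics/w6.png",cv2.resize(im[130:300,0:200],None,fx=3.5,fy=3.5,interpolation=cv2.INTER_CUBIC))
E
```

```text
tcp_pos: [484.8, -120.2, 48.9]
contact_force: [1.6, 1.9, 5.7]
mark -60.56 n 356 r 25.2 40.7
[ 80.75865038 254.59606408]
```

View pics/w6.png

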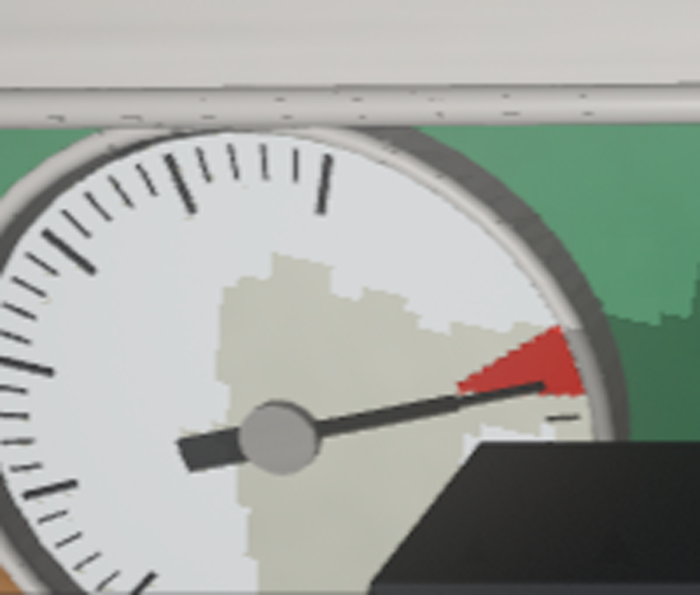

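The wedge's axis is about 3.8° short of the pointer (base middle (573,360), pointer tip (543,386), hub (280,437)). One more small pull of about 2.3 mm.

```bash
python3 -m creep '[[-0.03,-0.007,-0.004,0,1],[-0.06,-0.014,-0.004,0,1],[-0.092,-0.021,-0.004,0,1],[-0.092,-0.021,-0.004,0,1]]' | egrep 'tcp|contact'
python3 -c "
from h import *
dial()"
python3 -m creep '[[0,0,0.12,0,1],[0,0,0.4,0,1],[0,0,1.2,0,1],[-0.4,0.6,2.2,0,1],[-0.8,1.2,3.2,0,1],[-1,1.8,4.2,0,1],[-1,2,4.4,0,1],[-1,2,4.4,0,1],[-1,2,4.4,0,1]]' | egrep 'tcp|contact'
python3 - <<'E'
from h import *
w=dial();save("w7",w)
u,v=proj(w,[465.7,-38,49.5]);print(u,v)
u,v=int(u),int(v)
cv2.imwrite("pics/w7.png",cv2.resize(w["img"][max(v-90,0):v+60,max(u-70,0):u+70],None,fx=4,fy=4,interpolation=cv2.INTER_CUBIC))
E
```

```text
tcp_pos: [482.6, -120.8, 48.8]
contact_force: [1.6, 1.2, 6.2]
mark -64.42 n 310 r 26.5 40.8
tcp_pos: [455.8, -70.6, 156.7]
contact_force: [-0.5, 0.5, -0.5]
mark -65.66 n 101 r 28.5 40.3
223.60821475849625 169.47663323139827
```

View pics/w7.png

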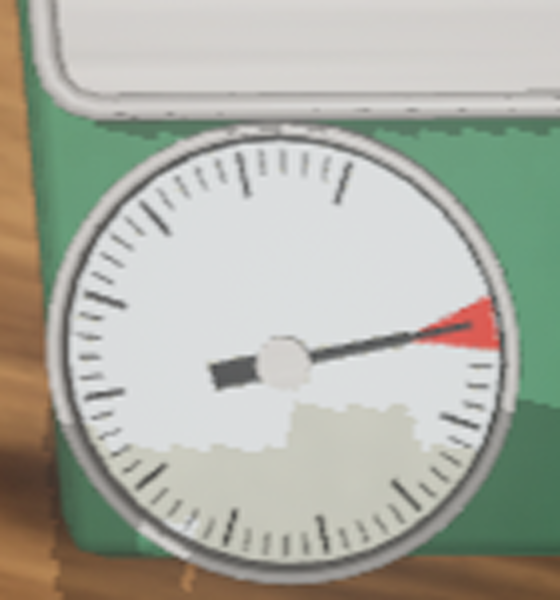

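The red mark lies right under the pointer tip: wedge base (490,296)–(498,350), tip (470,325), hub (283,362), less than 1° off. The hand is clear of everything, so I'm handing in.

```bash
python3 -c "
from h import *
print(get_state()['clock'],hand_in())"
```

```text
the job is handed in; nothing more can be done
23.4 None
```

The job is handed in at 23.4 s: the striped espresso cup stands upright about 2 mm from the pan's centre, and the dial's red zero mark lies under the pointer tip to within about 1°. The highest force I read on the wheel was 10.6 N, and the hand was lifted clear before hand-in.

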